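# Eject the recorder's drive cartridge and catch it at the bay mouth

### The arm

A 7-joint arm with a two-finger parallel gripper is mounted at the origin on the work surface. World frame = base frame: x ahead of the robot, y to its left, z up, the work surface at z = 0. Lengths are in m, angles in degrees, forces in N, time in s.
With the tool pointing down it reaches from about 0.425 to 0.875 m from the base axis. Payload 4.7 kg.
Tool frame: the origin (TCP) lies on the mounting face of the last link; the fingertips stand 182 mm ahead of it and the grasp point (between the pads) lies 164 mm ahead of it; z points along the fingers, y is the line along which they close (so a half turn about z gives the same grasp; the last joint's range is limited). The gripper opens to 87 mm and grips with 3 to 60 N. Pads are 19 mm wide; open, the fingers measure 117 mm over their backs; the gripper's body (75 mm by 190 mm) begins 51 mm behind the grasp point.
Start: joints at [-67.718, 18.392, -4.016, 83.108, 1.295, 78.541, -3.26], TCP at [0.238, 0.605, 0.405] pointing down, gripper open.
Joint ranges: [-163.93, 163.93], [-17.29, 119.83], [-79.2, 71.16], [3.27, 140.29], [-89.18, 269.18], [5.43, 117.66], [-154.24, 154.24]. Speed limits (degrees/s): [147.25, 147.25, 180, 180, 180, 180, 180].

### API

Orientations are given as [roll, pitch, yaw] about the fixed x, y, z axes, in that order (R = Rz(yaw) Ry(pitch) Rx(roll)).
In Python, from cell import env gives the robot as it stands.
- The arm moves only by the tool servo_tool, never from a script. Its argument "plan" is a list of rows, each an object with "xyz": the shift along the tool's x, y, z in cm, a list of three; "twist": the turn, a rotation vector about the tool's x, y, z in degrees, a list of three; "jaw": the closure, from 0 (fully open) to 1 (shut). In form: [{"xyz": [x, y, z], "twist": [wx, wy, wz], "jaw": jaw}, ...]. A call has 1 to 10 rows; each row is the pose to reach, as a shift and turn from the pose commanded when the call began, along the tool's axes at that moment; what a row does not reach only later rows make up. A row lasts 1/12 s, in which the tool goes at most 41.7 mm and 7.16 degrees, less where a joint would pass 70% of its speed; a pose out of reach is approached as far as the arm can. A call with a gripper value outside its range is refused whole. The fingers move at their own pace and stop on an object; "newtons" is the grip in N (left out, the last holds). Time passes only in rows, so rows that repeat a pose let the fingers close. It gives the time, the measured TCP pose, the force, the opening and the grip force at its end, in the units of the state.
- env.get_obs(): the state, without advancing time (a new reading comes with each control period).
- env.read_camera(name): name is "scene" or "top"; returns a dict with "img" (384x512x3 uint8, red, green, blue), "camera_matrix" (3x3 intrinsics, pixels), "R" (3x3) and "t" (3): a world point X has camera coordinates R X + t. Camera axes: x right, y down, z forward; pixel columns grow to the right and rows downward; lengths in m; the calibration is good to about 2 mm. A picture is of the moment at which its call begins. There is no depth.
- env.sign_off(): hands the job in; it is judged then, once.
The state is a dict: "time_s": time; "qpos": joint angles; "joint_velocities": joint speeds; "effort": joint torques, N m; "tool_pos": TCP position; "tool_rot": TCP orientation; "force": force on the tool from outside, world axes, zero at the start; "wrist_torque": the same for the moment, N m; "grip_width": finger opening in m; "grasp_force": force on a finger pad.
Only numpy, scipy, OpenCV 4.12 (cv2) and the standard library are available. Lean on these libraries where they do the work, as an engineer would, in place of code of your own. Each camera call takes 0.05 s, during which the arm holds its last target. There are 200 camera calls.

### The job

Eject the drive cartridge from the video recorder without letting it shoot away over the glass: press the oblong eject key all the way down with one fingertip, and catch the cartridge with the other finger in front of the bay, so that it springs a little way out (about 1 to 3 cm) and stops against that finger. Finish holding it like that, the key still held down and the cartridge leaning on the other finger, both still. Pick nothing up, leave the round power button alone and do not disturb the other things on the console.

Things in the scene. Friction and masses are not known exactly. Their poses are not given: they have to be found in the camera images.
- recorder: Video recorder, dark box 260 wide (y), 205 deep (x), 46 high, fixed, front turned away from the robot. Origin on the glass under the middle of the bay mouth, in the front face's plane; x into the recorder, y to the left as one looks at its front, z up. Beside the mouth ledges 22 high jut out (x -50 to 0, |y| 46 to 130): eject key on the right one (-y), power button on the left.
- bay_mouth (a point): Middle of the lower edge of the bay mouth, x 0, y 0, height 16 in the recorder's frame. The mouth spans y -37.5 to 37.5, heights 16 to 37.5. In front of it, between the two ledges, is a free gap 92 wide, open down to the glass, where a finger can stand.
- cartridge: Grey plastic drive cartridge in the bay, 105 long (x), 72 wide (y), 20 thick, about 150 g, slick. Origin: centre of its underside, axes as the recorder's; at home at x 46.5, y 0, height 16 in the recorder's frame. Once the catch lets go, a spring (3.6 N, falling to 2.6 N at 35 out) drives it straight out (-x); if nothing stops it, it shoots out of the bay over the glass.
- cartridge_front (a point): Middle of the cartridge's ribbed front end, 10 above its underside; at home 6 proud of the front face: x -6, y 0, height 26 in the recorder's frame. The end spans y -36 to 36, heights 16 to 36. It is 72 to the left (+y) of the key's middle, so a finger meets it anywhere from 36 to 108 left of the key's middle.
- eject_key (a joint): Travel of the eject key, m: 0 up, 0.007 fully down; it goes straight down. Spring 1.8 N at the top to 3.2 N at the bottom, plus under 1 N of rubbing of the catch. The catch lets the cartridge go at about 0.0045 and stays clear while the key is held down; let go, the key springs up.
- eject_key_top (a point): Middle of the top of the eject key, an oblong black cap 32 (x) by 26 (y) with three small ribs, on the right-hand ledge: x -26, y -72 in the recorder's frame, 32 above the glass when up, 25 when fully down; moves with the key.
- power_button (a joint): Travel of the round power button, m: 0 up, 0.004 fully down. Leave it alone.
- power_button_top (a point): Middle of the top of the power button: a round black cap 20 across on the left-hand ledge, 28 above the glass, at x -26, y 80 in the recorder's frame.
- remote: White remote control, 165 x 42 x 18, lying beside the left ledge (+y of the recorder). Origin: centre of its underside, x along its length. Bystander.
- toy_block: Wooden toy block, 45 cube, in front of the recorder on the eject key side. Origin: centre of its underside. Bystander.
- trinket_box: White ceramic trinket box with a small knob, 84 x 64 x 52, beside the recorder on the power button side. Origin: centre of its underside. Bystander.
- spare_cartridge: A second drive cartridge, same shape and size, lying on the glass beside the recorder on the eject key side. Origin: centre of its underside. Bystander.
- steel_bowl: Steel bowl, 140 across, 55 high, at one side of the console. Origin: centre of its underside. Bystander.
- coaster_rack: White plastic rack with slots, 120 x 112 x 55, with three cork coasters standing in it (top 104 high), at one side of the console. Origin: centre of its underside. Bystander.
- mug: White mug, 82 across, 92 high, at one side of the console. Origin: centre of its underside. Bystander.
Not all that is in view belongs to the job. What is shaped like the cartridge but orange is not meant.

How it is judged:
By the outcome, as a careful person would: the job done as asked, in the order asked, and still so for the second after the job is handed in, while the arm keeps its last pose, push and grip.
It also fails if it takes over 35 s, if anything falls off the work surface, if the arm or the gripper's body presses on something with over 40 N, if the wrist force passes 120 N, or if a joint passes its speed limit or range.

## Working session

There is one attempt and no reset: what is moved stays moved. The work goes in short steps, Python scripts to look and compute and a tool call to move; the robot and the scene stay as the last step left them, time stands still between calls to the robot, and variables do not carry over. Pictures are saved under pics/ and viewed, at most 10 in all, crops included, and the job is handed in when it is done.

Besides the shell and the picture viewer there is one more tool, called after ">>>" as name(argument=value, ...) on one line, values as JSON. servo_tool: Moves the arm, as the interface text tells. Its arguments: {"type":"object","properties":{"plan":{"type":"array","items":{"type":"object","properties":{"xyz":{"type":"array","items":{"type":"number"}},"twist":{"type":"array","items":{"type":"number"}},"jaw":{"type":"number"}}}},"newtons":{"type":"number"}},"required":["plan"]}

```bash
mkdir -p pics; ls; python3 - <<'E'
from cell import env
import cv2,numpy as np
o=env.get_obs();print({k:np.round(v,3).tolist() for k,v in o.items()})
for n in("scene","top"):
    d=env.read_camera(n);cv2.imwrite(f"pics/{n}0.png",d["img"][:,:,::-1]);print(n,np.round(d["camera_matrix"],1).tolist(),np.round(d["R"],4).tolist(),np.round(d["t"],4).tolist())
E
```

```text
pics
{'time_s': 0.0, 'qpos': [-67.718, 18.438, -4.017, 83.176, 1.295, 78.538, -3.26], 'joint_velocities': [0.1, -0.02, -0.017, 0.056, -0.033, -0.012, -0.128], 'effort': [0.0, -49.129, -0.404, -31.252, -0.064, 0.044, 0.0], 'tool_pos': [0.238, 0.605, 0.404], 'tool_rot': [-179.894, 0.005, 158.529], 'force': [0.165, -0.282, -0.166], 'wrist_torque': [-0.044, -0.024, 0.026], 'grasp_force': 0.0, 'grip_width': 0.087}
scene [[450.6, 0.0, 252.4], [0.0, 450.6, 197.8], [0.0, 0.0, 1.0]] [[0.3745, 0.927, 0.0199], [0.6561, -0.2498, -0.7121], [-0.6552, 0.2797, -0.7017]] [-0.1927, -0.3136, 1.8881]
top [[362.8, 0.0, 253.5], [0.0, 362.8, 196.2], [0.0, 0.0, 1.0]] [[0.0142, -0.9996, 0.0227], [-0.9834, -0.018, -0.1808], [0.1811, -0.0197, -0.9833]] [-0.0326, 0.5387, 1.2685]
```

View pics/scene0.png

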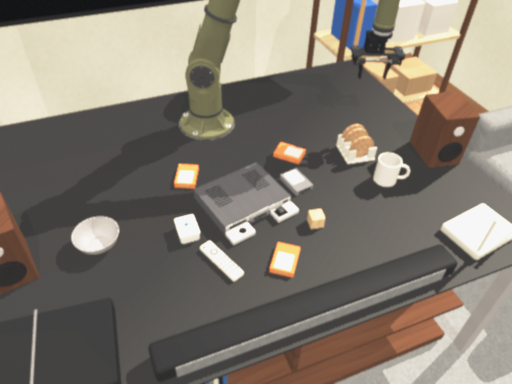

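View pics/top0.png

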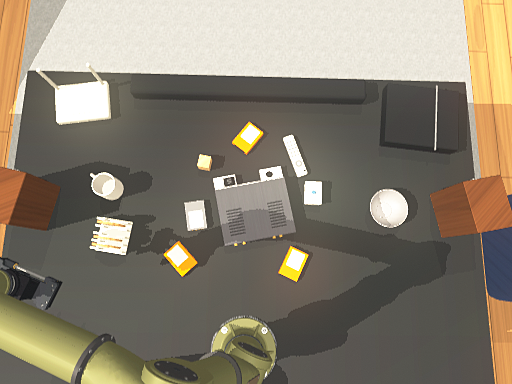

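The top view shows the recorder at about (255,210), with its front facing up-image. The eject key is near (229,181) and the power button near (269,174). I'll zoom in on both.

```bash
python3 - <<'E'
import cv2,numpy as np
a=cv2.imread("pics/top0.png")[155:255,185:315];b=cv2.imread("pics/scene0.png")[150:260,180:320]
a=cv2.resize(a,None,fx=6,fy=6,interpolation=cv2.INTER_CUBIC);cv2.imwrite("pics/a.png",a)
b=cv2.resize(b,None,fx=5,fy=5,interpolation=cv2.INTER_CUBIC);cv2.imwrite("pics/b.png",b)
E
```

```text
(no output)
```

View pics/a.png

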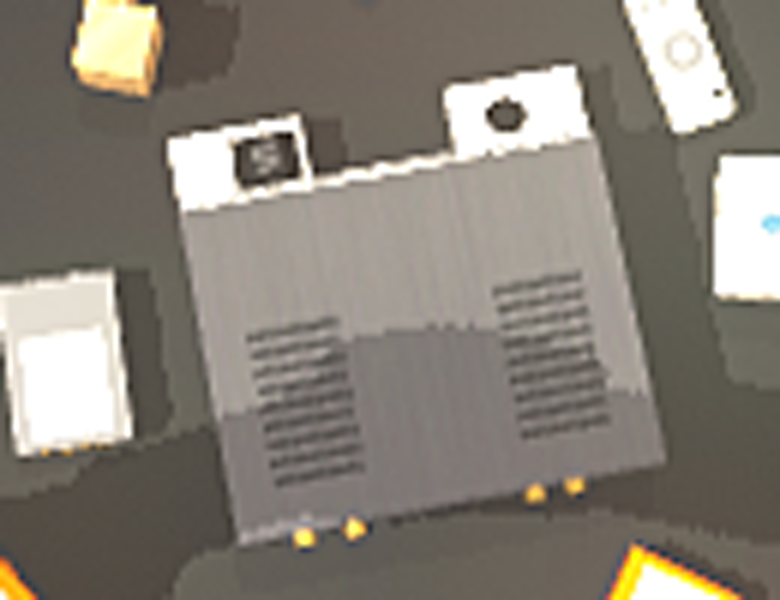

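View pics/b.png

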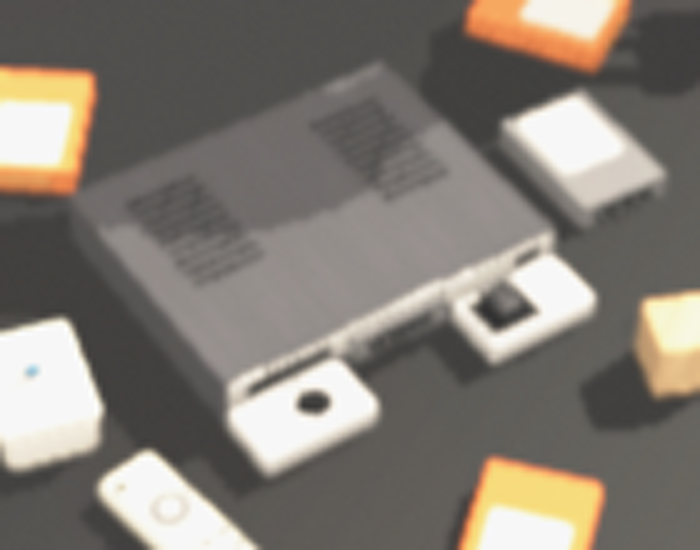

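The crops show the eject key at top (229,181) and scene (281,210.5), and the power button at top (269,174) and scene (242,230). The gap between the ledges is clear. Next I'll triangulate these and fit the recorder's pose.

```bash
cat > h.py <<'E'
from cell import env
import numpy as np
C={n:env.read_camera(n) for n in("scene","top")}
def ray(n,uv,z):
    c=C[n];d=c["R"].T@np.linalg.solve(c["camera_matrix"],[*uv,1]);o=-c["R"].T@c["t"]
    return o+d*(z-o[2])/d[2]
E
python3 - <<'E'
from h import *
f=lambda p:(np.array(p)+.5)/6-.5+[185,155]
g=lambda p:(np.array(p)+.5)/5-.5+[180,150]
P=[]; M=[]
def add(n,uv,z,m,l):
    w=ray(n,uv,z);P.append(w[:2]);M.append(m);print(l,n,np.round(w,4))
add("top",f((266,157)),.032,(-26,-72),"key");add("scene",g((506,302)),.032,(-26,-72),"key")
add("top",f((507,115)),.028,(-26,80),"btn");add("scene",g((314,402)),.028,(-26,80),"btn")
for p,m in(((183,211),(0,-130)),((594,137),(0,130)),((663,463),(205,130)),((240,545),(205,-130))):add("top",f(p),.046,m,"corner")
for p,m in(((552,236),(0,-130)),((231,382),(0,130)),((75,193),(205,130)),((378,65),(205,-130))):add("scene",g(p),.046,m,"corner")
P=np.array(P);M=np.array(M)/1000
# recorder->world rigid fit (2D Kabsch)
pc,mc=P.mean(0),M.mean(0);U,S,V=np.linalg.svd((M-mc).T@(P-pc));R=V.T@np.diag([1,np.linalg.det(V.T@U.T)])@U.T
t=pc-R@mc;print("yaw",np.degrees(np.arctan2(R[1,0],R[0,0])),"t",t);print(np.round((P-(M@R.T+t))*1000,1).tolist())
E
```

```text
key top [0.5987 0.0676 0.032 ]
key scene [0.5995 0.0663 0.032 ]
btn top [ 0.6294 -0.0815  0.028 ]
btn scene [ 0.6327 -0.0827  0.028 ]
corner top [0.561  0.1164 0.046 ]
corner top [ 0.612  -0.1339  0.046 ]
corner top [ 0.4127 -0.1751  0.046 ]
corner top [0.3602 0.076  0.046 ]
corner scene [0.5663 0.1145 0.046 ]
corner scene [ 0.6132 -0.1312  0.046 ]
corner scene [ 0.4123 -0.1725  0.046 ]
corner scene [0.3601 0.0723 0.046 ]
yaw -168.43531724690962 t [ 0.58802476 -0.00869901]
[[-0.3, 0.5], [0.4, -0.7], [-0.2, 0.4], [3.2, -0.8], [-1.0, -2.3], [-2.1, 2.2], [-0.5, 2.1], [-0.9, -1.5], [4.4, -4.1], [-0.9, 4.9], [-1.0, 4.6], [-1.0, -5.3]]
```

>>> servo_tool(plan=[{"xyz":[-2.8,-2,0],"twist":[0,0,-3],"jaw":0.31},{"xyz":[-5.6,-4,0],"twist":[0,0,-6],"jaw":0.31},{"xyz":[-8.4,-6,0],"twist":[0,0,-9],"jaw":0.31},{"xyz":[-11.2,-8,0],"twist":[0,0,-12],"jaw":0.31},{"xyz":[-14,-10,0],"twist":[0,0,-15],"jaw":0.31},{"xyz":[-16.8,-12,0],"twist":[0,0,-18],"jaw":0.31},{"xyz":[-19.6,-14,0],"twist":[0,0,-21],"jaw":0.31},{"xyz":[-22.4,-16,0],"twist":[0,0,-24],"jaw":0.31},{"xyz":[-25.2,-18,0],"twist":[0,0,-27],"jaw":0.31},{"xyz":[-28,-20,0],"twist":[0,0,-30],"jaw":0.31}])

```text
time_s: 1.03
tool_pos: [0.4259, 0.3146, 0.4048]
tool_rot: [180.0, 0.0, -171.3]
force: [1.0, -0.7, -0.9]
grip_width: 0.0598
grasp_force: 0.0
```

```bash
cat > go.py <<'E'
import sys
from cell import env
import numpy as np
from scipy.spatial.transform import Rotation as Ro
# usage: go.py recx recy tipz(mm) ; shift for tool centre at recorder-frame point
o=env.get_obs();a=np.radians(-168.435);Rr=np.array([[np.cos(a),-np.sin(a)],[np.sin(a),np.cos(a)]])
x,y,z=[float(v)/1000 for v in sys.argv[1:4]]
p=Rr@[x,y]+[.5880,-.0087];T=np.array([*p,z+.182]);R=Ro.from_euler("xyz",o["tool_rot"],degrees=True)
G=Ro.from_euler("xyz",[180,0,-168.435],degrees=True)
print("shift cm",np.round(R.inv().apply(T-o["tool_pos"])*100,2),"twist",np.round((R.inv()*G).as_rotvec(degrees=True),2))
q=np.array(o["tool_pos"]);print("now rec",np.round(Rr.T@(q[:2]-[.5880,-.0087])*1000,1),"tip z",q[2]-.182,"rot",o["tool_rot"],"F",o["force"],"w",o["grip_width"],"t",o["time_s"],"q",np.round(o["qpos"],0))
E
python3 go.py -32.5 -34.5 150
```

```text
shift cm [-14.22 -30.8    7.27] twist [ 0.01  0.01 -2.89]
now rec [  94.  -349.2] tip z 0.22279544520152367 rot [ 1.79985671e+02  9.62117013e-03 -1.71323821e+02] F [ 0.9927809  -0.69060975 -0.9230335 ] w 0.05981160905376199 t 1.0333 q [-45.   4.   6. 100.  -0.  76.  60.]
```

>>> servo_tool(plan=[{"xyz":[-1.4,-3.1,0.7],"twist":[0,0,-0.3],"jaw":0.31},{"xyz":[-2.8,-6.2,1.4],"twist":[0,0,-0.6],"jaw":0.31},{"xyz":[-4.3,-9.3,2.1],"twist":[0,0,-0.9],"jaw":0.31},{"xyz":[-5.7,-12.4,2.8],"twist":[0,0,-1.2],"jaw":0.31},{"xyz":[-7.1,-15.5,3.5],"twist":[0,0,-1.5],"jaw":0.31},{"xyz":[-8.5,-18.6,4.2],"twist":[0,0,-1.8],"jaw":0.31},{"xyz":[-9.9,-21.7,5],"twist":[0,0,-2.1],"jaw":0.31},{"xyz":[-11.4,-24.8,5.8],"twist":[0,0,-2.4],"jaw":0.31},{"xyz":[-12.8,-27.9,6.6],"twist":[0,0,-2.7],"jaw":0.31},{"xyz":[-14.2,-30.8,7.3],"twist":[0,0,-2.9],"jaw":0.31}])

```text
time_s: 1.87
tool_pos: [0.612, 0.0308, 0.3312]
tool_rot: [-180.0, -0.0, -168.6]
force: [-0.1, 0.6, 0.2]
grip_width: 0.0603
grasp_force: 0.0
```

```bash
python3 go.py -32.5 -34.5 65
```

```text
shift cm [-0.11  0.06  8.42] twist [-0.01 -0.01 -0.15]
now rec [-31.4 -33.9] tip z 0.1491914386371525 rot [-1.79989078e+02 -1.49707127e-02 -1.68585928e+02] F [-0.12359823  0.64607478  0.22302419] w 0.0603126441312996 t 1.8667 q [-23.  17.  21.  95.  -6.  69. 101.]
```

>>> servo_tool(plan=[{"xyz":[-0.1,0,2],"twist":[0,0,0],"jaw":0.31},{"xyz":[-0.1,0,4],"twist":[0,0,0],"jaw":0.31},{"xyz":[-0.1,0,6],"twist":[0,0,0],"jaw":0.31},{"xyz":[-0.1,0,8],"twist":[0,0,0],"jaw":0.31},{"xyz":[-0.1,0,9.2],"twist":[0,0,0],"jaw":0.31},{"xyz":[-0.1,0,10],"twist":[0,0,0],"jaw":0.31},{"xyz":[-0.1,0,10.2],"twist":[0,0,0],"jaw":0.31},{"xyz":[-0.1,0,10.2],"twist":[0,0,0],"jaw":0.31}])

```text
time_s: 2.53
tool_pos: [0.6125, 0.033, 0.2298]
tool_rot: [-180.0, -0.0, -168.6]
force: [0.6, 0.3, -0.1]
grip_width: 0.06
grasp_force: 0.0
```

```bash
python3 go.py -32.5 -34.5 31; python3 - <<'E'
from h import *
import cv2
a=cv2.resize(C["scene"]["img"][150:260,190:310,::-1],None,fx=5,fy=5,interpolation=cv2.INTER_CUBIC)
b=cv2.resize(C["top"]["img"][155:215,210:290,::-1],None,fx=5,fy=5,interpolation=cv2.INTER_CUBIC)
cv2.imwrite("pics/c.png",a);cv2.imwrite("pics/d.png",b)
E
```

```text
shift cm [-0.02 -0.15  1.68] twist [-0.   -0.01 -0.13]
now rec [-32.4 -36. ] tip z 0.04775120190410023 rot [-1.79998581e+02 -8.23002924e-03 -1.68565104e+02] F [ 0.57779564  0.25017626 -0.10092865] w 0.06003325600095929 t 2.5333 q [-22.  23.  20. 100.  -9.  59. 102.]
```

View pics/c.png

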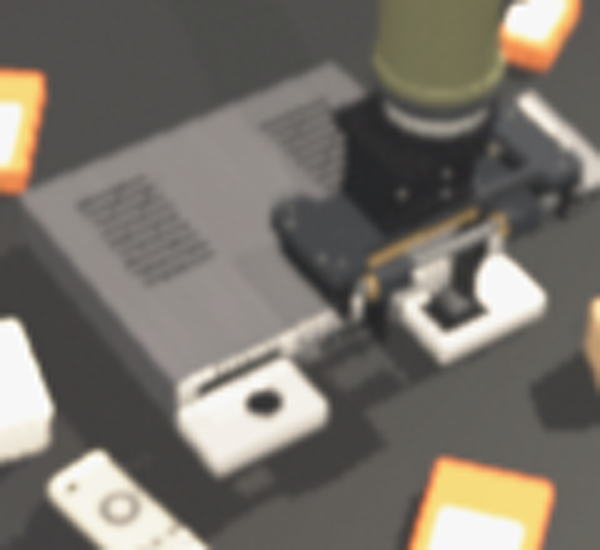

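The view shows the key finger's dark tip over the key at crop (465,285). The catch finger's tip is in front of the bay gap at about (375,335). I'll compare those with the predicted projections.

```bash
python3 - <<'E'
from h import *
a=np.radians(-168.435);Rr=np.array([[np.cos(a),-np.sin(a)],[np.sin(a),np.cos(a)]])
def pr(n,x,y,z):
    c=C[n];X=np.array([*(Rr@[x/1e3,y/1e3]+[.588,-.0087]),z/1e3]);u=c["camera_matrix"]@(c["R"]@X+c["t"]);return u[:2]/u[2]
for l,p in dict(keytip=(-32.4,-73.5,48),catchtip=(-32.4,1.5,48),key=(-26,-72,32),keyfar=(-42,-72,32),keynear=(-10,-72,32),front=(-6,0,26)).items():
    print(l,np.round((pr("scene",*p)-[190,150])*5+2),np.round((pr("top",*p)-[210,155])*5+2))
E
```

```text
keytip [466. 289.] [ 93. 117.]
catchtip [372. 334.] [193.  99.]
key [457. 301.] [ 97. 130.]
keyfar [471. 316.] [ 94. 110.]
keynear [443. 287.] [101. 151.]
front [350. 332.] [198. 141.]
```

View pics/d.png

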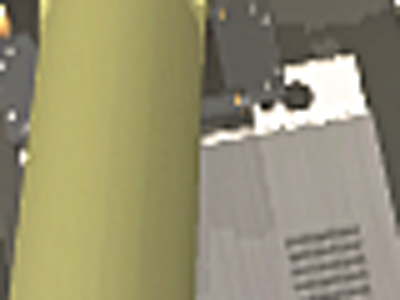

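The predicted tip positions match the picture. The top view is blocked by the arm. Next I'll approach and start the press.

>>> servo_tool(plan=[{"xyz":[0,-0.1,0.7],"twist":[0,0,0],"jaw":0.31},{"xyz":[0,-0.1,1.2],"twist":[0,0,0],"jaw":0.31},{"xyz":[0,-0.1,1.5],"twist":[0,0,0],"jaw":0.31},{"xyz":[0,-0.1,1.7],"twist":[0,0,0],"jaw":0.31},{"xyz":[0,-0.1,1.7],"twist":[0,0,0],"jaw":0.31}])

```text
time_s: 3.15
tool_pos: [0.6124, 0.0319, 0.2123]
tool_rot: [180.0, -0.0, -168.6]
force: [0.1, -0.6, 0.6]
grip_width: 0.0601
grasp_force: 0.4
```

>>> servo_tool(plan=[{"xyz":[0,0,0.2],"twist":[0,0,0],"jaw":0.31},{"xyz":[0,0,0.4],"twist":[0,0,0],"jaw":0.31},{"xyz":[0,0,0.6],"twist":[0,0,0],"jaw":0.31},{"xyz":[0,0,0.7],"twist":[0,0,0],"jaw":0.31},{"xyz":[0,0,0.7],"twist":[0,0,0],"jaw":0.31},{"xyz":[0,0,0.7],"twist":[0,0,0],"jaw":0.31}])

```text
time_s: 3.65
tool_pos: [0.6134, 0.0321, 0.2073]
tool_rot: [180.0, 0.1, -168.5]
force: [-1.6, -0.7, 8.2]
grip_width: 0.0598
grasp_force: 6.2
```

```bash
python3 go.py -32.5 -34.5 23
```

```text
shift cm [ 0.05 -0.04  0.23] twist [ 0.01  0.14 -0.11]
now rec [-33.  -34.9] tip z 0.025279375172707397 rot [ 1.79989759e+02  1.41439014e-01 -1.68542805e+02] F [-1.60567893 -0.72056535  8.22073839] w 0.05976759498105281 t 3.65 q [-21.  24.  19. 101.  -9.  56. 103.]
```

>>> servo_tool(plan=[{"xyz":[0,0,0.1],"twist":[0,0,0],"jaw":0.31},{"xyz":[0,0,0.1],"twist":[0,0,0],"jaw":0.31},{"xyz":[0,0,0.1],"twist":[0,0,0],"jaw":0.31},{"xyz":[0,0,0.1],"twist":[0,0,0],"jaw":0.31}])

```text
time_s: 3.98
tool_pos: [0.6135, 0.032, 0.2071]
tool_rot: [180.0, 0.2, -168.5]
force: [-2.7, -0.4, 12.5]
grip_width: 0.0599
grasp_force: 8.3
```

```bash
python3 go.py -32.5 -34.5 23; python3 - <<'E'
from h import *
import cv2
print(env.get_obs()["wrist_torque"])
a=cv2.resize(C["scene"]["img"][180:240,215:305,::-1],None,fx=8,fy=8,interpolation=cv2.INTER_CUBIC)
cv2.imwrite("pics/e.png",a)
E
```

```text
shift cm [ 0.06 -0.03  0.21] twist [ 0.03  0.16 -0.11]
now rec [-33.1 -34.8] tip z 0.025095261566996846 rot [ 1.79970908e+02  1.56206487e-01 -1.68547235e+02] F [-2.74522465 -0.38676113 12.47240534] w 0.05985912464201106 t 3.9833 q [-21.  24.  19. 101.  -9.  56. 103.]
[0.32412393 0.84076525 0.33239357]
```

View pics/e.png

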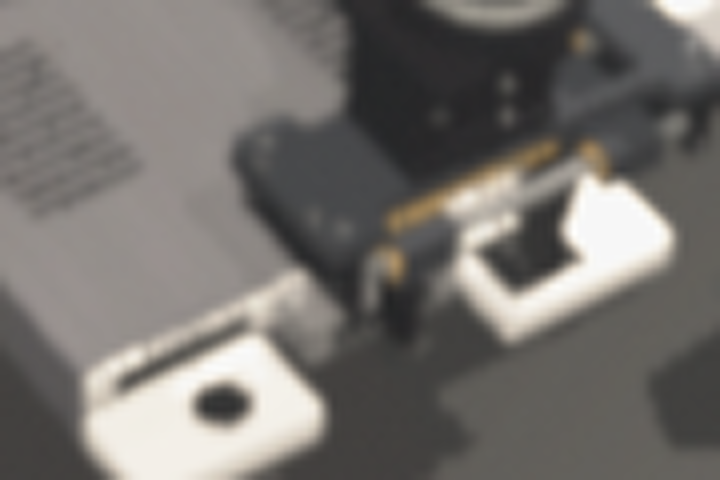

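The picture shows the grey cartridge sticking out of the bay at crop (300,320), and the key held down under the finger. I'll check how far out it is.

```bash
python3 - <<'E'
from h import *
import cv2
a=np.radians(-168.435);Rr=np.array([[np.cos(a),-np.sin(a)],[np.sin(a),np.cos(a)]])
def pr(x,y,z):
    c=C["scene"];X=np.array([*(Rr@[x/1e3,y/1e3]+[.588,-.0087]),z/1e3]);u=c["camera_matrix"]@(c["R"]@X+c["t"]);return np.round((u[:2]/u[2]-[215,180])*8+3.5)
for T in(0,10,18,26):print(T,"top",pr(-6-T,36,36),"bot",pr(-6-T,36,16),"mid front low",pr(-6-T,15,16))
o=env.get_obs();print(o["force"],o["time_s"])
old=cv2.imread("pics/scene0.png")[:,:,::-1].astype(int);d=np.abs(C["scene"]["img"].astype(int)-old).sum(2)[214:228,248:262];print(d)
print(C["scene"]["img"][214:228,248:262].sum(2)//3)
E
```

```text
0 top [287. 309.] bot [286. 342.] mid front low [329. 322.]
10 top [300. 324.] bot [299. 357.] mid front low [342. 337.]
18 top [311. 337.] bot [310. 370.] mid front low [353. 349.]
26 top [323. 349.] bot [321. 382.] mid front low [364. 362.]
[-2.43262359 -1.18891515 13.26758955] 4.1833
[[ 25  28  34  49  97 252 416 448 420 404 365 286 141   6]
 [ 31  33  34  37  62 152 277 345 325 284 243 143   1  89]
 [ 33  33  32  33  42  92 137 164 171 145 120  67  46  91]
 [ 26  32  26   9  10   1  11  52   9  73  91  64  33  83]
 [ 28  28   8  15  48  84 130 163 128  10  59  51  15  54]
 [ 24  28  12   7  30  93 173 186 162  92   5  34   3   4]
 [ 18  22  13   2  14  83 153 175 141  92   9  21   4  15]
 [ 14  15   1  11  37  96 136 164 119  50  13  12  16  22]
 [ 78  46   6  35  75 120 147 159 107  28  10  17  39  53]
 [ 97 126  31  35  95 139 155 148  79   1  27  44  65  73]
 [ 53 139 112  21  72 117 119  73   8  39  65  69  76  75]
 [ 29  69 154 106   6  45  27  16  54  66  71  76  75  78]
 [ 18  35  75 157 106  55  52  67  71  74  77  76  79  76]
 [ 20  25  34  74 166 129  86  73  72  77  76  75  77  76]]
[[136 151 172 182 176 125  73  50  47  45  43  51  81 108]
 [156 179 200 196 185 148 105  68  54  49  44  53  85 108]
 [198 198 195 186 178 153 126  94  67  52  44  53  88 111]
 [207 186 171 178 174 152 137 120  92  64  46  54  86 106]
 [194 167 151 158 158 147 141 135 119  89  59  56  77  88]
 [181 157 141 138 143 144 143 141 130 107  71  55  64  66]
 [157 132 124 123 131 140 141 137 121  98  70  58  66  64]
 [129 104 107 115 120 127 128 126 106  82  71  67  73  73]
 [154 102  94 103 109 115 119 119 101  78  76  75  73  69]
 [207 137  89  86 100 112 117 118 100  79  74  72  67  64]
 [229 187 122  83  91 106 111 103  86  74  67  66  65  64]
 [237 223 178 113  82  88  90  81  70  67  65  65  65  64]
 [241 235 220 168 107  77  71  67  65  65  64  65  64  64]
 [240 238 235 220 164 103  71  65  65  64  64  64  65  65]]
```

The cartridge is about 17 mm out, resting against the finger, and the key is at its stop. I'll hold briefly to confirm everything stays still.

>>> servo_tool(plan=[{"xyz":[0,0,0],"twist":[0,0,0],"jaw":0.31},{"xyz":[0,0,0],"twist":[0,0,0],"jaw":0.31},{"xyz":[0,0,0],"twist":[0,0,0],"jaw":0.31},{"xyz":[0,0,0],"twist":[0,0,0],"jaw":0.31},{"xyz":[0,0,0],"twist":[0,0,0],"jaw":0.31},{"xyz":[0,0,0],"twist":[0,0,0],"jaw":0.31}])

```text
time_s: 4.68
tool_pos: [0.6134, 0.032, 0.2071]
tool_rot: [180.0, 0.2, -168.5]
force: [-3.2, 0.0, 14.0]
grip_width: 0.0601
grasp_force: 8.3
```

```bash
python3 - <<'E'
from h import *
o=env.get_obs();print(o["tool_pos"],o["force"],np.abs(o["joint_velocities"]).max())
print(C["scene"]["img"][219:227,250:258].sum(2)//3)
if o["tool_pos"][2]<.2078 and abs(o["force"][2])<20: print(env.sign_off())
E
```

```text
[0.6134189  0.03200721 0.20705794] [-2.92255703 -0.43621134 12.51200769] 0.09739668085814236
[[142 138 143 143 143 141 130 107]
 [124 123 132 141 140 137 121  98]
 [107 114 121 127 129 125 107  82]
 [ 93 104 109 116 120 119 101  77]
 [ 89  87 100 112 117 118 100  80]
 [121  83  90 107 111 104  86  74]
 [178 113  83  89  89  81  70  67]
 [220 169 107  77  71  68  64  65]]
the job is handed in; nothing more can be done
None
```

The job is handed in: the eject key is held fully down with one fingertip, and the cartridge sprang out about 17 mm (measured from the camera image) and is resting still against the other finger.

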